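# Fit the air-filter element and snap the airbox lid shut

### The arm

A 6-joint arm with a two-finger parallel gripper is mounted at the origin on the work surface. World frame = base frame: x ahead of the robot, y to its left, z up, the work surface at z = 0. Lengths are in m, angles in rad, forces in N, time in s.
With the tool pointing down it reaches from about 0.25 to 0.85 m from the base axis. Payload 12.5 kg.
Tool frame: the origin (TCP) lies at the very end of the fingers, on their centre line; the grasp point (between the pads) lies 19 mm behind it; z points along the fingers, y is the line along which they close (so a half turn about z gives the same grasp; the last joint's range is limited). The gripper opens to 93 mm and grips with 3 to 60 N. Pads are 15 mm wide; open, the fingers measure 128 mm over their backs; the gripper's body (75 mm by 188 mm) begins 65 mm behind the grasp point.
Start: joints at [-1.218, 0.351, 1.652, -0, 1.139, -0.085], TCP at [0.233, -0.498, 0.219] pointing down, gripper open.
Joint ranges: [-2.75, 2.75], [-0.79, 2.1], [0.01, 2.65], [-1.57, 4.71], [0.07, 3.14], [-2.87, 2.87]. Speed limits (rad/s): [2.22, 2.22, 2.79, 3.14, 3.14, 3.14].

### API

Orientations are given as a unit quaternion [w, x, y, z].
In Python, from cell import bot, optics, job gives the robot as it stands.
- The arm moves only by the tool move_arm, never from a script. Its argument "moves" is a list of rows, each a list of 7 numbers: the turn, a rotation vector about the tool's x, y, z in degrees, then the shift along the tool's x, y, z in cm, then the finger opening in cm, from 0 to 9.3. In form: [[wx, wy, wz, x, y, z, jaw], ...]. A call has 1 to 20 rows; each row shifts and turns the commanded pose from where the row before left it, along the tool's axes as they then stand; what a row does not reach is not made up. A row lasts 1/12 s, in which the tool goes at most 41.7 mm and 7.16 degrees, less where a joint would pass 70% of its speed; a pose out of reach is approached as far as the arm can. A call is refused whole if a number of a shift passes 4.17 or a number of a turn 7.16, either way. A call with a gripper value outside its range is refused whole. The fingers move at their own pace and stop on an object; the grip force is fixed at half the most. Time passes only in rows, so rows that do not move let the fingers close. It gives the time, the measured TCP pose, the force, the opening and the grip force at its end, in the units of the state.
- bot.read_state(): the state, without advancing time (a new reading comes with each control period).
- optics.snapshot(name): name is "scene" or "side" or "wrist"; returns a dict with "image" (480x640x3 uint8, blue, green, red), "mtx" (3x3 intrinsics, pixels), "pose" (4x4, takes a point from camera to world coordinates). Camera axes: x right, y down, z forward; pixel columns grow to the right and rows downward; lengths in m; the calibration is good to about 2 mm. A picture is of the moment at which its call begins. There is no depth.
- job.hand_in(): hands the job in; it is judged then, once.
The state is a dict: "time_s": time; "qpos": joint angles; "joint_velocities": joint speeds; "effort": joint torques, N m; "eef_pos": TCP position; "ee_rot": TCP orientation; "force": force on the tool from outside, world axes, zero at the start; "ft_torque": the same for the moment, N m; "finger_gap": opening from 0.0 (shut) to 1.0 (fully open); "grasp_force": force on a finger pad.
Only numpy, scipy, OpenCV 4.12 (cv2) and the standard library are available. Lean on these libraries where they do the work, as an engineer would, in place of code of your own. Each camera call takes 0.05 s, during which the arm holds its last target. There are 200 camera calls.

### The job

Put the air-filter element into the slanted grey airbox, pull rib up, all the way down on its floor, and let go of it. Then swing the airbox's hinged lid over and press it down until the tab on its free edge snaps behind the catch rail, so that the lid stays fully shut by itself. Leave the other parts on the bench where they are.

Things in the scene. Friction and masses are not known exactly. Their poses are not given: they have to be found in the camera images.
- element_center (a point): Air-filter element standing on the bench, rib up: block 72 (x) by 112 (y) by 40 high, pale paper pleats between black rubber frames; centred on top a black pull rib 50 long (x), 14 thick (y), 32 high. 150 to 310 g. Point at mid-height, 36 above the underside; rib spans 4 to 36 above the point, z axis up. Same when turned half round.
- airbox: Open grey plastic airbox, outer 92 (x) by 132 (y) by 83 (z), walls and floor 5 thick, inside 82 x 122; fixed on a steel stand, mouth leaning 30 degrees from vertical. Origin: centre of its underside. z points out of the mouth (inner floor z = 5, rim z = 83), x uphill towards the lid's hinge, y along the hinge. A hose stub sticks 30 out of the +y wall.
- airbox_seat (a point): Where the element's centre point ends up when home: on the airbox's axis, 36 above its inner floor, airbox axes. The element's x goes along the box's x (either way round), with 5 of play on each side; the rib top is then 6 below the rim.
- catch_mid (a point): Middle of the round catch rail, 8 diameter, 76 long along the airbox's y, outside its downhill (-x) wall, at airbox x = -68.5, z = 75; 18 of clear gap between rail and wall. The lid's tab drops into that gap and its kink snaps under the rail.
- lid (a joint): Angle of the grey lid, rad: 0 fully shut, growing as it opens, 1.95 to 2.3 at the start (standing up on the uphill side), limit 2.5. A weak spring opens it again to about 1 if let go below that. The last 0.2 rad needs a firm push, about 6 to 15 N near the free edge, until the tab's kink snaps under the rail; it then stays at 0.00 to 0.04.
- lid_hinge (a point): Middle of the hinge line, along the airbox's y at airbox x = 46, z = 83.5; on the lid's underside. Lid panel: 124 from hinge to free edge, 132 wide, 6 thick, about 0.1 kg; at angle 0 it lies from here towards the airbox's -x. A springy tab 34 wide, 34 long with a kinked end hangs from its underside 106 from the hinge.
- lid_press (a point): Point on the lid's outer face (the face to push on), middle of its width, 103 from the hinge line and 21 from the free edge; z points out of the outer face, x towards the hinge.
- piston: bystander: bare aluminium piston standing crown up, diameter 68, height 46; origin at the centre of its underside
- barrel: bystander: finned dark engine cylinder barrel, diameter 104, height 100; origin at the centre of its underside
- carton: bystander: small closed cardboard carton 90 x 130 x 45 high; origin at the centre of its underside
- oil: bystander: black oil bottle with a white cap, diameter 66, height 140; origin at the centre of its underside
- wrench: bystander: steel wrench lying flat along its x axis, about 180 long; origin underneath it
- gasket: bystander: flat dark metal ring gasket lying on the bench, outer diameter 104, 4 thick; origin at its centre, underside
- bolt_tray: bystander: shallow open steel tray of bolts, 100 x 140 x 25 high; origin at the centre of its underside

How it is judged:
By the outcome, as a careful person would: the job done as asked, in the order asked, and still so for the second after the job is handed in, with the robot touching nothing.
It also fails if it takes over 61 s, if anything falls off the work surface, if the arm or the gripper's body presses on something with over 40 N, if the wrist force passes 120 N, or if a joint passes its speed limit or range.

## Working session

There is one attempt and no reset: what is moved stays moved. The work goes in short steps, Python scripts to look and compute and a tool call to move; the robot and the scene stay as the last step left them, time stands still between calls to the robot, and variables do not carry over. Pictures are saved under pics/ and viewed, at most 10 in all, crops included, and the job is handed in when it is done.

Besides the shell and the picture viewer there is one more tool, called after "Call:" as name(argument=value, ...), one argument or row to a line, values as JSON. move_arm: Moves the arm, as the interface text tells. Its arguments: {"type":"object","properties":{"moves":{"type":"array","items":{"type":"array","items":{"type":"number"}}}},"required":["moves"]}

```bash
mkdir -p pics; python3 - <<'E'
from cell import bot,optics,job
import cv2,numpy as np,pickle
for n in ["scene","side"]:
    s=optics.snapshot(n); cv2.imwrite(f"pics/{n}0.png",s["image"]); pickle.dump(s,open(n+".pkl","wb"))
    print(n,s["mtx"].tolist(),np.round(s["pose"],3).tolist())
print(bot.read_state())
E
```

```text
scene [[494.5756319801527, 0.0, 318.50876455911447], [0.0, 494.5756319801527, 244.46887677854585], [0.0, 0.0, 1.0]] [[-0.373, 0.783, -0.498, 1.166], [0.928, 0.312, -0.204, 0.287], [-0.004, -0.538, -0.843, 1.129], [0.0, 0.0, 0.0, 1.0]]
side [[573.2667317354517, 0.0, 313.36600032235344], [0.0, 573.2667317354517, 243.4251996253164], [0.0, 0.0, 1.0]] [[-0.898, -0.295, 0.327, 0.131], [-0.44, 0.569, -0.695, 0.971], [0.019, -0.768, -0.64, 0.954], [0.0, 0.0, 0.0, 1.0]]
{'time_s': 0.1, 'qpos': array([-1.21759670e+00,  3.51164346e-01,  1.65234123e+00,  1.16213629e-05,
        1.13911818e+00, -8.45792916e-02]), 'joint_velocities': array([-0.00032373, -0.00131071, -0.00248291,  0.00150047,  0.00089511,
       -0.00029471]), 'effort': array([ 8.47921619e-04, -4.98025632e+01, -2.85702270e+01,  7.00204214e-02,
        2.39410676e-02, -6.33617719e-05]), 'eef_pos': array([ 0.23309074, -0.49782729,  0.2181723 ]), 'ee_rot': array([-5.11613176e-04,  9.76139600e-01,  2.17143308e-01, -6.38067061e-05]), 'force': array([-0.23430586,  0.27922449,  1.02012412]), 'ft_torque': array([-0.04226829, -0.00384728, -0.00694552]), 'grasp_force': 0.0, 'finger_gap': 1.001185007557298}
```

View pics/scene0.png

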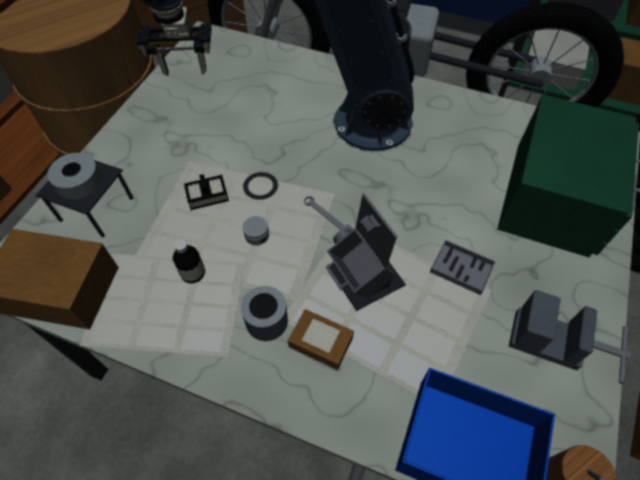

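View pics/side0.png

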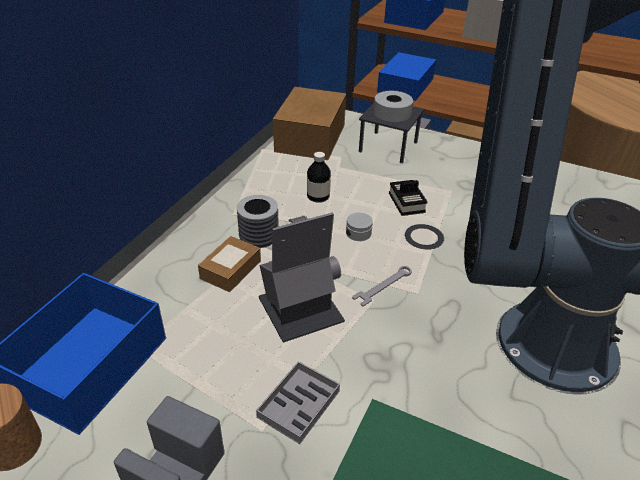

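The scene picture shows the element at about (206,190) and the airbox, lid standing, at about (360,265). In the side picture the element is at (408,197) and the airbox at (297,275). I'll enlarge both for corners.

```bash
python3 - <<'E'
import cv2,numpy as np,pickle
S=pickle.load(open("scene.pkl","rb"))["image"];D=pickle.load(open("side.pkl","rb"))["image"]
def c(im,x,y,w,h,k):
    o=cv2.resize(im[y:y+h,x:x+w],None,fx=k,fy=k,interpolation=cv2.INTER_CUBIC)
    o=np.clip(o.astype(float)*1.6,0,255).astype(np.uint8)
    for i in range(0,w,10):
        cv2.line(o,(i*k,0),(i*k,6 if i%50 else 14),(0,255,255),1)
        if i%20==0: cv2.putText(o,str(x+i),(i*k,22),0,.35,(0,0,255),1)
    for i in range(0,h,10):
        cv2.line(o,(0,i*k),(6,i*k),(0,255,255),1)
        if i%20==0:cv2.putText(o,str(y+i),(8,i*k+4),0,.35,(0,0,255),1)
    return o
cv2.imwrite("pics/box.png",np.hstack([c(S,320,190,100,145,4),c(D,250,200,100,145,4)]))
cv2.imwrite("pics/el.png",np.hstack([c(S,175,160,66,60,6),c(D,380,165,66,60,6)]))
E
```

```text
(no output)
```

View pics/box.png

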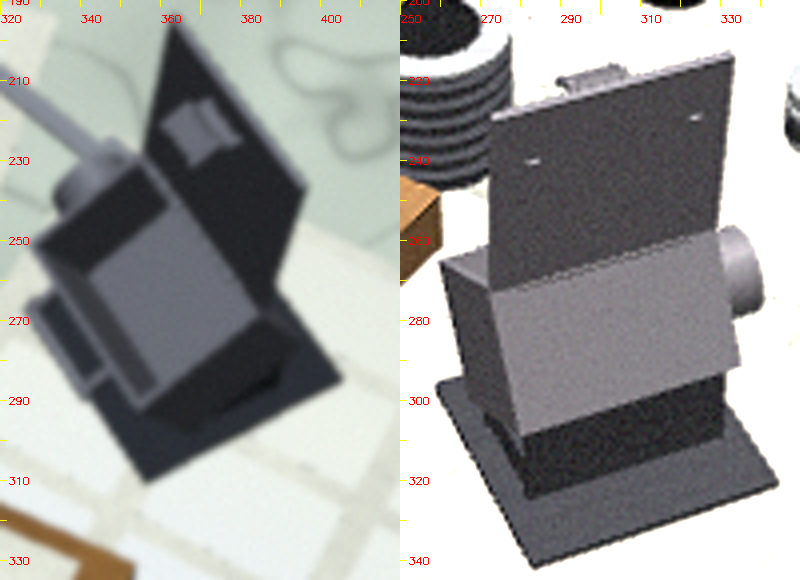

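View pics/el.png

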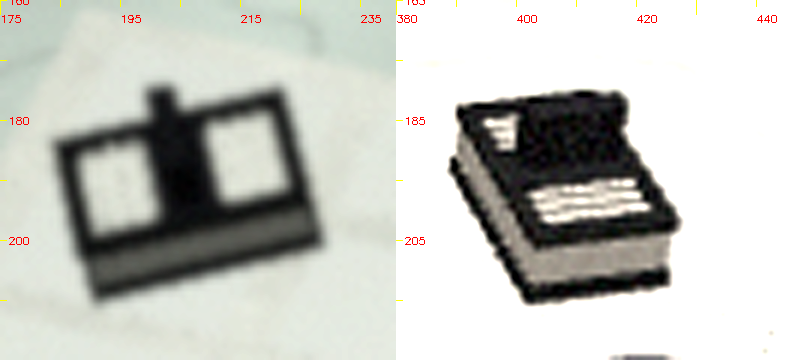

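The crops give clear corners for both objects, listed in the script. I'll fit both poses by least squares.

```bash
cat > geo.py <<'E'
import numpy as np,pickle
from scipy.spatial.transform import Rotation as R
def proj(s,P):
    T=np.linalg.inv(s["pose"]);c=P@T[:3,:3].T+T[:3,3];p=c@s["mtx"].T;return p[:,:2]/p[:,2:]
def boxT(p):
    return R.from_euler('ZY',[p[3],-np.pi/6]),np.array(p[:3])
E
cat > fit.py <<'E'
from geo import *
from scipy.optimize import least_squares
S=pickle.load(open("scene.pkl","rb"));D=pickle.load(open("side.pkl","rb"))
# element, frame origin underside
es=[((-36,-56,40),184.5,183.8),((-36,56,40),222.2,175.3),((36,56,0),228.8,200.3),((36,-56,0),191,210),((36,-56,40),188.3,201.3),((36,56,40),226.7,194.2)]
ed=[((36,-56,40),390.7,183),((36,56,40),403.2,205.8),((-36,56,40),427,203),((36,56,0),402,215),((-36,56,0),425.3,211.7),((36,-56,0),389.3,193.3)]
def f(p):
    r=R.from_euler('Z',p[3]);o=[]
    for s,L in((S,es),(D,ed)):
        a=np.array([l[0] for l in L])/1e3
        o.append(proj(s,r.apply(a)+p[:3])-np.array([l[1:] for l in L]))
    return np.vstack(o).ravel()
g=least_squares(f,[.4,-.3,0,0],loss='soft_l1');print("el",np.round(g.x,4),np.round(f(g.x).reshape(-1,2),1).tolist())
bs=[((-46,66,83),328.2,251.7),((-46,-66,83),355,292.5),((46,66,83),357,229.5),((46,-66,83),387,269.5),('f',66,363,195.5),('f',-66,396.7,236.7),((-68.5,38,75),327.5,265),((-68.5,-38,75),342.5,288.7)]
bd=[((46,-66,0),280.5,309.2),((46,66,0),335,291.2),((-46,-66,83),260,265.5),((46,-66,83),272.5,273),((46,66,83),330.5,257),('f',-66,273,229.5),('f',66,333.2,213.7)]
def h(p):
    r,t=boxT(p);a=p[4];o=[]
    for s,L in((S,bs),(D,bd)):
        A=[]
        for l in L:
            if l[0]=='f': A.append([46-124*np.cos(a)+3*np.sin(a),l[1],83.5+124*np.sin(a)+3*np.cos(a)])
            else:A.append(l[0])
        o.append(proj(s,r.apply(np.array(A)/1e3)+t)-np.array([l[-2:] for l in L]))
    return np.vstack(o).ravel()
b=min((least_squares(h,[.6,.1,.1,y,2.1],loss='soft_l1') for y in np.arange(-3,3,.7)),key=lambda q:q.cost)
print("box",np.round(b.x,4),np.round(h(b.x).reshape(-1,2),1).tolist())
r,t=boxT(b.x);print("seat",t+r.apply([0,0,.041]),"hinge",t+r.apply([.046,0,.0835]),"axes",np.round(r.as_matrix(),3).tolist())
E
python3 fit.py
```

```text
el [ 0.46   -0.3474 -0.0033  0.6735] [[-1.1, -1.9], [-0.0, -2.1], [0.4, 0.4], [-0.6, -0.2], [-1.1, -0.1], [0.3, -2.3], [-1.0, 0.1], [-0.5, -0.1], [0.5, -0.3], [-1.0, 2.4], [0.1, 2.7], [-1.0, 1.2]]
box [0.5387 0.1643 0.0437 2.4652 2.1598] [[-1.3, -1.7], [-0.1, -0.9], [-1.5, -3.3], [-1.5, -2.3], [-0.1, -2.9], [-0.3, -1.1], [-0.5, -0.1], [0.3, 0.1], [-0.9, 1.6], [0.3, 1.7], [-1.5, 1.1], [-1.2, 0.7], [-2.4, -0.2], [-1.4, 0.6], [-0.6, -0.0]]
seat [0.55469903 0.15150602 0.0791749 ] hinge [0.54020417 0.16314139 0.13898097] axes [[-0.675, -0.626, 0.39], [0.542, -0.78, -0.313], [0.5, 0.0, 0.866]]
```

Call:
move_arm(
  moves=[
    [0,0,-6.8,0,0,0,9.3],
    [0,0,-6.8,0,0,0,9.3],
    [0,0,0,3.4,0.3,0.3,9.3],
    [0,0,0,3.4,0.3,0.3,9.3],
    [0,0,0,3.4,0.3,0.3,9.3],
    [0,0,0,3.4,0.3,0.3,9.3],
    [0,0,0,3.4,0.3,0.3,9.3],
    [0,0,0,3.4,0.3,0.3,9.3],
    [0,0,0,3.4,0.3,0.3,9.3],
    [0,0,0,3.4,0.3,0.3,9.3],
    [0,0,0,0,0,0,9.3],
    [0,0,0,0,0,0,9.3],
  ],
)

```text
time_s: 1.1
eef_pos: [0.4612, -0.3457, 0.194]
ee_rot: [-0.0, 0.943, 0.332, -0.0]
force: [0.6, -0.0, -0.5]
finger_gap: 1.0
grasp_force: 0.0
```

```bash
python3 - <<'E'
from cell import bot,optics,job
import cv2,numpy as np,pickle
n="wrist"
s=optics.snapshot(n); cv2.imwrite(f"pics/{n}0.png",s["image"]); pickle.dump(s,open(n+".pkl","wb"))
print(n,s["mtx"].tolist(),np.round(s["pose"],3).tolist())
b=bot.read_state();print(b["eef_pos"],b["ee_rot"],b["qpos"])
E
```

```text
wrist [[333.3407419518325, 0.0, 319.15966691031633], [0.0, 333.3407419518325, 236.2178025554416], [0.0, 0.0, 1.0]] [[0.628, -0.756, -0.187, 0.513], [-0.778, -0.61, -0.149, -0.303], [-0.001, 0.239, -0.971, 0.361], [0.0, 0.0, 0.0, 1.0]]
[ 0.46042603 -0.34656803  0.19424945] [-3.08977879e-04  9.43366242e-01  3.31752837e-01 -3.05547997e-04] [-7.25898445e-01  4.24123081e-01  1.60717847e+00 -2.61538643e-04
  1.11112800e+00  1.68691874e-01]
```

View pics/wrist0.png

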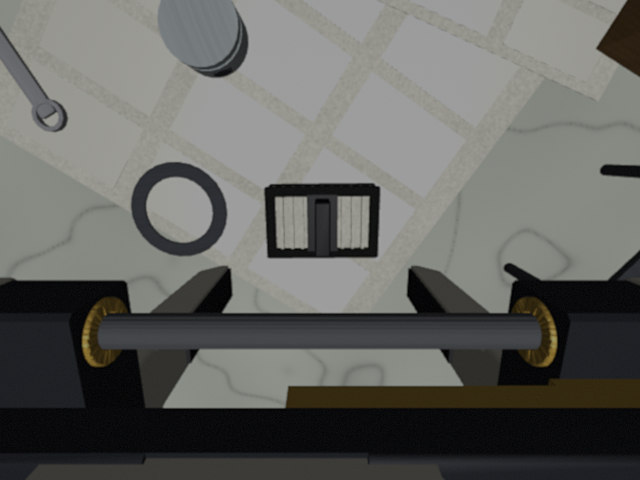

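The wrist picture shows the element's top frame with corners at (267,187), (379,186), (379,257) and (267,258), and the rib ending in columns 316–331.

```bash
cat >> geo.py <<'E'
def ray(s,uv,z):
    d=s["pose"][:3,:3]@np.linalg.inv(s["mtx"])@[*uv,1];c=s["pose"][:3,3];return c+d*(z-c[2])/d[2]
E
python3 - <<'E'
from geo import *
s=pickle.load(open("wrist.pkl","rb"))
P=np.array([ray(s,u,.04) for u in [(267,187),(379,186),(379,257),(267,258)]])
print(P,P.mean(0),np.linalg.norm(np.diff(P,axis=0),axis=1),np.degrees(np.arctan2(*(P[1]-P[0])[1::-1])))
c=P.mean(0)-[.46043,-.34657,0];r=R.from_quat([.943366,.331753,0,0]);print(r.inv().apply(c),r.as_matrix())
E
```

```text
[[ 0.45809943 -0.28288192  0.04      ]
 [ 0.52606771 -0.36563473  0.04      ]
 [ 0.47274019 -0.41255014  0.04      ]
 [ 0.40108995 -0.32544016  0.04      ]] [ 0.46449932 -0.34662674  0.04      ] [0.10708742 0.07102733 0.11279142] -50.60233440642557
[ 0.00313807  0.00259136 -0.04      ] [[ 0.77987978  0.62592934  0.        ]
 [ 0.62592934 -0.77987978  0.        ]
 [ 0.          0.         -1.        ]]
```

Call:
move_arm(
  moves=[
    [0,0,0,0.3,0.25,1,9.3],
    [0,0,0,0,0,3,6],
    [0,0,0,0,0,3,5],
    [0,0,0,0,0,3,5],
    [0,0,0,0,0,2.5,5],
    [0,0,0,0,0,1.5,5],
    [0,0,0,0,0,1.0,5],
    [0,0,0,0,0,0,5],
    [0,0,0,0,0,0,3],
    [0,0,0,0,0,0,2],
    [0,0,0,0,0,0,1],
    [0,0,0,0,0,0,0],
    [0,0,0,0,0,0,0],
    [0,0,0,0,0,0,0],
    [0,0,0,0,0,0,0],
    [0,0,0,0,0,0,0],
    [0,0,0,0,0,0,0],
    [0,0,0,0,0,0,0],
  ],
)

```text
time_s: 2.65
eef_pos: [0.4646, -0.347, 0.045]
ee_rot: [0.0, 0.944, 0.331, 0.0]
force: [-1.5, 0.7, 5.8]
finger_gap: 0.148
grasp_force: 30.0
```

Call:
move_arm(
  moves=[
    [0,0,0,0,0,-1,0],
    [0,0,0,0,0,-2,0],
    [0,0,0,0,0,-3,0],
    [0,0,0,0,0,-3.5,0],
    [0,0,0,0,0,-3.5,0],
    [0,0,0,0,0,-3.5,0],
    [0,0,0,0,0,-3.5,0],
    [0,0,-6.84,0,0,0,0],
    [0,0,-6.84,0,0,0,0],
    [0,0,-6.84,0,0,0,0],
    [0,0,-6.84,0,0,0,0],
    [0,0,-6.84,0,0,0,0],
    [0,0,-6.84,0,0,0,0],
    [0,0,-6.84,0,0,0,0],
    [0,0,-6.84,0,0,0,0],
    [0,0,-6.84,0,0,0,0],
    [0,0,0,0,0,0,0],
  ],
)

```text
time_s: 4.07
eef_pos: [0.4641, -0.3467, 0.2447]
ee_rot: [-0.0, 0.639, 0.769, -0.0]
force: [0.8, 0.1, -2.3]
finger_gap: 0.148
grasp_force: 30.0
```

Call:
move_arm(
  moves=[
    [0,0,-6.84,0,0,0,0],
    [0,0,-6.84,0,0,0,0],
    [0,0,-6.84,0,0,0,0],
    [0,0,-6.84,0,0,0,0],
    [0,0,-6.84,0,0,0,0],
    [0,0,-6.84,0,0,0,0],
    [0,0,0,0.8,2,0,0],
    [0,0,0,0.8,3.8,0.1,0],
    [0,0,0,0.8,3.8,0.1,0],
    [0,0,0,0.8,3.8,0.1,0],
    [0,0,0,0.8,3.8,0.1,0],
    [0,0,0,0.8,3.8,0.1,0],
    [0,0,0,0.8,3.8,0.1,0],
    [0,0,0,0.8,3.8,0.1,0],
    [0,0,0,0.8,3.8,0.1,0],
    [0,0,0,0.8,3.8,0.1,0],
    [0,0,0,0.8,3.8,0.1,0],
    [0,0,0,0.8,3.8,0.1,0],
    [0,0,0,0.2,0.8,0,0],
    [0,0,0,0,0,0,0],
  ],
)

```text
time_s: 5.73
eef_pos: [0.6672, 0.065, 0.233]
ee_rot: [-0.0, 0.332, 0.943, -0.0]
force: [0.2, -0.6, -3.5]
finger_gap: 0.15
grasp_force: 30.0
```

Call:
move_arm(
  moves=[
    [0,3,0,0,0,0,0],
    [0,6,0,0,0,0,0],
    [0,6,0,0,0,0,0],
    [0,6,0,0,0,0,0],
    [0,6,0,0,0,0,0],
    [0,3,0,0,0,0,0],
    [0,0,0,0,0,0,0],
    [0,0,0,0,0,0,0],
  ],
)

```text
time_s: 6.4
eef_pos: [0.6669, 0.061, 0.233]
ee_rot: [-0.244, 0.322, 0.911, 0.085]
force: [0.1, 0.4, -1.3]
finger_gap: 0.148
grasp_force: 30.0
```

```bash
python3 - <<'E'
from cell import bot,optics,job
import cv2,numpy as np,pickle
n="wrist"
s=optics.snapshot(n); cv2.imwrite(f"pics/{n}1.png",np.clip(s["image"]*1.5,0,255)); pickle.dump(s,open(n+"1.pkl","wb"))
b=bot.read_state();print(b["eef_pos"],b["ee_rot"],b["qpos"],b["finger_gap"])
E
```

```text
[0.66685951 0.06166138 0.23380459] [-0.24312501  0.32124913  0.91126414  0.08536329] [-0.09213773  0.80483455  0.95444009  0.28734775  1.81878817 -0.97626018] 0.14880545408790788[ WARN:0@0.374] global loadsave.cpp:1063 imwrite_ Unsupported depth image for selected encoder is fallbacked to CV_8U.
```

View pics/wrist1.png

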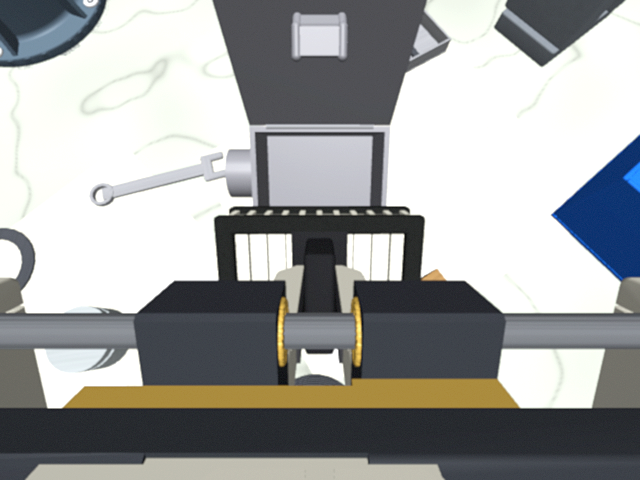

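The wrist view shows the rim's uphill corners at about (250,126) on the stub side (+y) and (390,125). The held element is level, with its frame corners at (216,217) and (423,216). I'll compare these with the prediction, reading the rim from an enlarged crop.

```bash
python3 - <<'E'
from geo import *
import cv2
s=pickle.load(open("wrist1.pkl","rb"))
p=[.5387,.1643,.0437,2.4652,2.16]
r,t=boxT(p)
L=np.array([[46,66,83],[46,-66,83],[41,61,83],[41,-61,83],[41,61,5],[41,-61,5],[0,66,83],[0,-66,83]])/1e3
print(np.round(proj(s,r.apply(L)+t),1).tolist())
rt=R.from_quat([.32125,.91126,.08536,-.24313]);tp=np.array([.66686,.06166,.2338])
E_=np.array([[36,-56,-9+4],[36,56,-5]])/1e3
E_[:,2]=.005
print("el",np.round(proj(s,rt.apply(E_)+tp),1).tolist())
print("tool axes in box",np.round(r.inv().as_matrix()@rt.as_matrix(),3).tolist(), "tcp in box",r.inv().apply(tp-t))
o=np.clip(s["image"][100:225,210:440].astype(float)*1.6,0,255).astype(np.uint8);k=3
o=cv2.resize(o,None,fx=k,fy=k,interpolation=cv2.INTER_CUBIC)
for i in range(0,230,10):
    cv2.line(o,(i*k,0),(i*k,6),(0,0,255),1)
    if i%20==0: cv2.putText(o,str(210+i),(i*k,18),0,.35,(0,255,255),1)
for i in range(0,125,10):
    cv2.line(o,(0,i*k),(6,i*k),(0,0,255),1); cv2.putText(o,str(100+i),(8,i*k+4),0,.35,(0,0,255),1)
cv2.imwrite("pics/w1c.png",o)
E
```

```text
[[247.2, 124.2], [387.5, 123.8], [252.8, 129.8], [382.0, 129.4], [265.7, 134.5], [369.9, 134.2], [249.8, 173.9], [385.3, 173.5]]
el [[208.5, 213.1], [424.1, 212.9]]
tool axes in box [[1.0, -0.001, -0.002], [-0.001, -1.0, -0.0], [-0.002, 0.0, -1.0]] tcp in box [-4.71468392e-02 -1.83745183e-04  2.46728813e-01]
```

View pics/w1c.png

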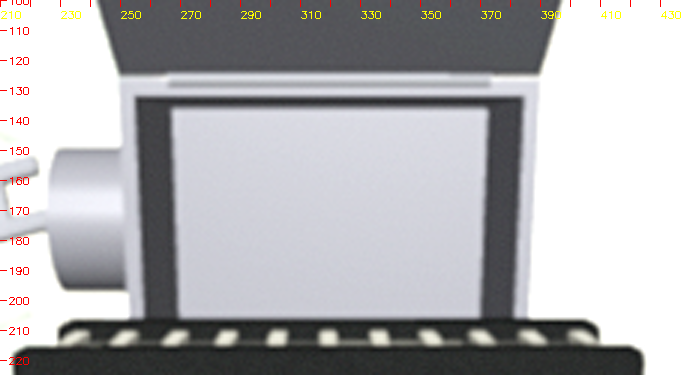

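Both the box and the held element show the same ~2.5 px bias, so the relative pose is good to about 2 mm. Inserting now.

Call:
move_arm(
  moves=[
    [0,0,0,1.2,0,0,0],
    [0,0,0,2.3,0,0,0],
    [0,0,0,1.2,0,0,0],
    [0,0,0,0,0,2,0],
    [0,0,0,0,0,3,0],
    [0,0,0,0,0,3,0],
    [0,0,0,0,0,2,0],
    [0,0,0,0,0,1,0],
    [0,0,0,0,0,0.8,0],
    [0,0,0,0,0,0.8,0],
    [0,0,0,0,0,0.8,0],
    [0,0,0,0,0,0.8,0],
    [0,0,0,0,0,0.8,0],
  ],
)

```text
time_s: 7.53
eef_pos: [0.5768, 0.1348, 0.1271]
ee_rot: [-0.244, 0.32, 0.911, 0.086]
force: [-1.0, -0.0, -2.0]
finger_gap: 0.148
grasp_force: 30.0
```

Call:
move_arm(
  moves=[
    [0,0,0,0,0,0.8,0],
    [0,0,0,0,0,0.8,0],
    [0,0,0,0,0,0.8,0],
    [0,0,0,0,0,0.6,0],
    [0,0,0,0,0,0.5,0],
    [0,0,0,0,0,0.3,0],
    [0,0,0,0,0,0.2,0],
    [0,0,0,0,0,0.1,0],
  ],
)

```text
time_s: 8.2
eef_pos: [0.5606, 0.1476, 0.0916]
ee_rot: [-0.244, 0.32, 0.911, 0.086]
force: [-0.4, -1.1, -3.0]
finger_gap: 0.146
grasp_force: 30.0
```

Call:
move_arm(
  moves=[
    [0,0,0,0,0,0.2,0],
    [0,0,0,0,0,0.15,0],
    [0,0,0,0,0,0,0],
  ],
)

```text
time_s: 8.45
eef_pos: [0.5599, 0.1483, 0.0896]
ee_rot: [-0.243, 0.32, 0.911, 0.086]
force: [1.2, -4.0, 3.7]
finger_gap: 0.148
grasp_force: 30.0
```

Call:
move_arm(
  moves=[
    [0,0,0,0,0,0.15,0],
    [0,0,0,0,0,0,0],
  ],
)

```text
time_s: 8.62
eef_pos: [0.5599, 0.1483, 0.0896]
ee_rot: [-0.243, 0.32, 0.912, 0.086]
force: [0.8, -9.1, 14.4]
finger_gap: 0.149
grasp_force: 30.0
```

Call:
move_arm(
  moves=[
    [0,0,0,0,0,-0.2,1.4],
    [0,0,0,0,0,0,2.5],
    [0,0,0,0,0,0,3.2],
    [0,0,0,0,0,0,3.2],
    [0,0,0,0,0,0,3.2],
    [0,0,0,0,0,-1,3.2],
    [0,0,0,0,0,-2,3.2],
    [0,0,0,0,0,-3,3.2],
    [0,0,0,0,0,-3,3.2],
    [0,0,0,0,0,-3,0],
    [0,0,0,-2.5,0,-3,0],
    [0,0,0,-3.5,0,-1,0],
    [0,0,0,-2,0,0,0],
    [0,0,0,0,0,0,0],
  ],
)

```text
time_s: 9.78
eef_pos: [0.6773, 0.0523, 0.1856]
ee_rot: [-0.245, 0.322, 0.911, 0.086]
force: [0.2, -0.2, -1.6]
finger_gap: 0.039
grasp_force: 0.0
```

```bash
python3 - <<'E'
from cell import bot,optics,job
import cv2,numpy as np,pickle
from geo import *
s=optics.snapshot("wrist"); pickle.dump(s,open("wrist2.pkl","wb"))
b=bot.read_state();print(b["eef_pos"],b["ee_rot"],b["qpos"],b["finger_gap"])
r,t=boxT([.5387,.1643,.0437,2.4652])
L=np.array([[46,66,83],[46,-66,83],[41,61,83],[41,-61,83],[36,56,45],[36,-56,45],[25,7,77],[25,-7,77],[-25,7,77],[-68.5,38,75],[-68.5,-38,75]])/1e3
print(np.round(proj(s,r.apply(L)+t),1).tolist())
o=np.clip(s["image"][40:340,160:480].astype(float)*1.6,0,255).astype(np.uint8);k=2
o=cv2.resize(o,None,fx=k,fy=k,interpolation=cv2.INTER_CUBIC)
for i in range(0,320,20):
    cv2.putText(o,str(160+i),(i*k,10),0,.35,(0,0,255),1); cv2.putText(o,str(40+i),(0,i*k+4),0,.35,(0,0,255),1)
cv2.imwrite("pics/w2c.png",o)
E
```

```text
[0.67627211 0.05385646 0.18643074] [-0.24498518  0.32102445  0.91081306  0.08570378] [-0.10141816  0.86353507  0.95963706  0.28101097  1.7635552  -1.00313054] 0.01473824865883258
[[236.6, 75.5], [398.2, 75.1], [243.0, 82.1], [391.8, 81.7], [257.7, 96.5], [377.6, 96.2], [309.2, 103.8], [325.7, 103.8], [309.8, 164.0], [276.6, 212.3], [359.1, 212.2]]
```

View pics/w2c.png

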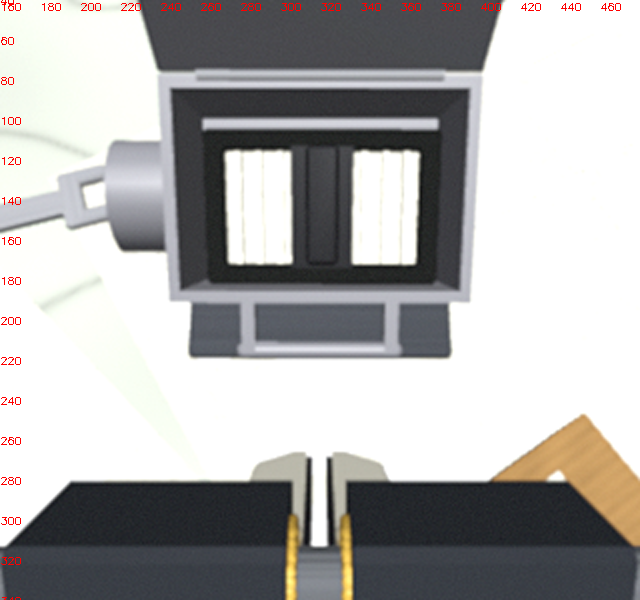

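The element sits flat on the floor: its frame is parallel, its size matches the seated height, and it has slid to the downhill wall with the 5 mm floor strip visible uphill at row 102. Next I go over and behind the lid.

Call:
move_arm(
  moves=[
    [0,0,0,0,0,-2,0],
    [0,0,0,1,0,-2,0],
    [0,0,0,3,0,0,0],
    [0,0,0,3,0,0,0],
    [0,0,0,3,0,0,0],
    [0,0,0,3,0,0,0],
    [0,0,0,3,0,0,0],
    [0,0,0,3,0,0,0],
    [0,0,0,2.2,0,0,0],
    [0,0,0,0.8,0,0,0],
    [0,0,0,0,0,1,0],
    [0,0,0,0,0,3,0],
    [0,0,0,0,0,3,0],
    [0,0,0,0,0,1.4,0],
    [0,0,0,0,0,0,0],
  ],
)

```text
time_s: 11.08
eef_pos: [0.5081, 0.1882, 0.2559]
ee_rot: [-0.247, 0.32, 0.911, 0.084]
force: [0.3, 0.2, -0.4]
finger_gap: 0.003
grasp_force: 0.0
```

```bash
cat > where.py <<'E'
from cell import bot
from geo import *
r,t=boxT([.5387,.1643,.0437,2.4652]);b=bot.read_state()
print("tcp in box mm",np.round(1e3*r.inv().apply(b["eef_pos"]-t),1),"F box",np.round(r.inv().apply(b["force"]),1),"tool z box",np.round(r.inv().apply(R.from_quat(np.roll(b["ee_rot"],-1)).as_matrix()[:,2]),3),b["time_s"])
E
python3 where.py
```

```text
tcp in box mm [139.8   0.5 164.3] F box [-0.3 -0.3 -0.3] tool z box [ 0.004  0.005 -1.   ] 11.0833
```

Call:
move_arm(
  moves=[
    [0,0,0,-0.5,0,0,0],
    [0,0,0,-1,0,0,0],
    [0,0,0,-1,0,0,0],
    [0,0,0,-1,0,-0.2,0],
    [0,0,0,-1,0,-0.2,0],
    [0,0,0,-1,0,-0.2,0],
    [0,0,0,-1,0,-0.3,0],
    [0,0,0,-1,0,-0.3,0],
    [0,0,0,-0.5,0,-0.1,0],
    [0,0,0,0,0,0,0],
  ],
)

```text
time_s: 11.92
eef_pos: [0.57, 0.1399, 0.2302]
ee_rot: [-0.244, 0.321, 0.911, 0.086]
force: [-0.3, 0.6, 0.1]
finger_gap: 0.005
grasp_force: 0.0
```

```bash
python3 where.py; python3 - <<'E'
from cell import optics
import cv2,numpy as np
a=optics.snapshot("side")["image"][150:350,200:400];b=optics.snapshot("scene")["image"][130:330,280:480]
cv2.imwrite("pics/m1.png",np.hstack([cv2.resize(i,None,fx=2,fy=2) for i in(a,b)]))
E
```

```text
tcp in box mm [ 58.9  -0.5 181.3] F box [ 0.6 -0.3 -0.2] tool z box [ 0.  0. -1.] 11.9167
```

View pics/m1.png

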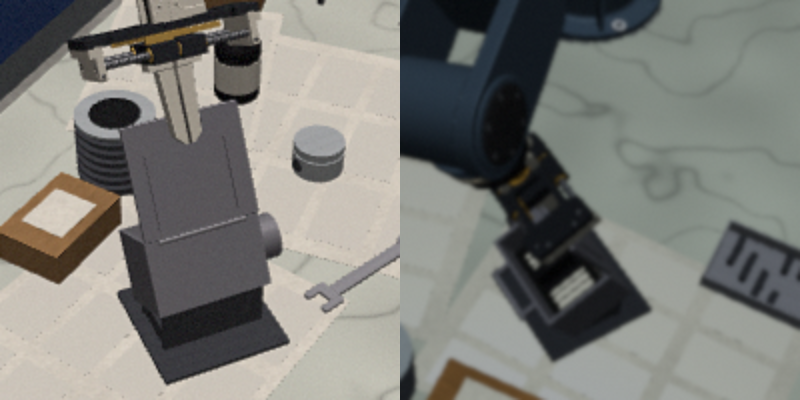

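The picture shows the fingers behind the lid's outer face near its free edge, and the lid has come up with them. I'll continue along the arc.

Call:
move_arm(
  moves=[
    [0,0,0,-1.2,0,0.2,0],
    [0,0,0,-1.3,0,0.2,0],
    [0,0,0,-0.9,0,0.3,0],
    [0,0,0,-0.9,0,0.3,0],
    [0,0,0,-0.8,0,0.4,0],
    [0,0,0,-0.8,0,0.5,0],
    [0,0,0,-0.8,0,0.6,0],
    [0,0,0,-0.8,0,0.6,0],
    [0,0,0,-0.8,0,0.7,0],
    [0,0,0,-0.7,0,0.7,0],
    [0,0,0,-0.7,0,0.7,0],
    [0,0,0,-0.4,0,0.6,0],
    [0,0,0,-0.4,0,0.6,0],
    [0,0,0,-0.4,0,0.5,0],
    [0,0,0,0,0,0,0],
  ],
)

```text
time_s: 13.27
eef_pos: [0.6157, 0.1032, 0.1153]
ee_rot: [-0.245, 0.32, 0.911, 0.086]
force: [0.4, -0.2, 0.5]
finger_gap: 0.003
grasp_force: 0.3
```

```bash
python3 where.py
```

```text
tcp in box mm [-49.4  -0.5 111.2] F box [-0.2 -0.1  0.7] tool z box [ 0.001  0.001 -1.   ] 13.2667
```

Call:
move_arm(
  moves=[
    [0,0,0,-0.3,0,0.5,0],
    [0,0,0,-0.2,0,0.4,0],
    [0,0,0,-0.2,0,0.4,0],
    [0,0,0,0,0,0.3,0],
    [0,0,0,0,0,0.2,0],
    [0,0,0,0,0,0,0],
  ],
)

```text
time_s: 13.77
eef_pos: [0.6136, 0.1051, 0.0972]
ee_rot: [-0.244, 0.32, 0.911, 0.086]
force: [0.5, -2.1, 0.5]
finger_gap: 0.007
grasp_force: 0.4
```

```bash
python3 where.py
```

```text
tcp in box mm [-55.9  -0.7  94. ] F box [-1.2  1.3  1.3] tool z box [-0.     0.001 -1.   ] 13.7667
```

Call:
move_arm(
  moves=[
    [0,0,0,0,0,0.2,0],
    [0,0,0,0,0,0.2,0],
    [0,0,0,0,0,0,0],
  ],
)

```text
time_s: 14.02
eef_pos: [0.6132, 0.1056, 0.0959]
ee_rot: [-0.243, 0.32, 0.912, 0.086]
force: [2.1, -5.6, 11.3]
finger_gap: 0.009
grasp_force: 6.3
```

Call:
move_arm(
  moves=[
    [0,0,0,0,0,0.1,0],
    [0,0,0,0,0,0.1,0],
    [0,0,0,0,0,0,0],
  ],
)

```text
time_s: 14.27
eef_pos: [0.6131, 0.1057, 0.0956]
ee_rot: [-0.242, 0.32, 0.912, 0.086]
force: [2.9, -10.0, 21.4]
finger_gap: 0.003
grasp_force: 11.8
```

It stalls stiffly at 23 N and about 92 mm, so the lid is probably shut. I'll back off and check.

Call:
move_arm(
  moves=[
    [0,0,0,0,0,0.1,0],
    [0,0,0,0,0,0,0],
    [0,0,0,0,0,-0.5,0],
    [0,0,0,0,0,-1.5,0],
    [0,0,0,0,0,-3,0],
    [0,0,0,0,0,-4,0],
    [0,0,0,0,0,-4,0],
    [0,0,0,-2,0,-3,0],
    [0,0,0,-2,0,0,0],
    [0,0,0,0,0,0,0],
    [0,0,0,0,0,0,0],
    [0,0,0,0,0,0,0],
  ],
)

```text
time_s: 15.27
eef_pos: [0.6998, 0.0361, 0.2095]
ee_rot: [-0.245, 0.32, 0.911, 0.086]
force: [-0.3, 0.7, 0.8]
finger_gap: 0.003
grasp_force: 0.0
```

```bash
python3 where.py; python3 - <<'E'
from cell import optics
import cv2,numpy as np
from geo import *
w=optics.snapshot("wrist");s=optics.snapshot("side")
r,t=boxT([.5387,.1643,.0437,2.4652])
for a in(0,.1,.2,.5):
  L=np.array([[46-124*np.cos(a)+6*np.sin(a),y,83.5+124*np.sin(a)+6*np.cos(a)] for y in(66,-66)])/1e3
  print(a,"wrist",np.round(proj(w,r.apply(L)+t),1).tolist(),"side",np.round(proj(s,r.apply(L)+t),1).tolist())
a=cv2.resize(s["image"][200:350,230:380],None,fx=2.66,fy=2.66);b=cv2.resize(w["image"][40:240,220:420],(a.shape[1],a.shape[0]))
cv2.imwrite("pics/m2.png",np.clip(np.hstack([a,b])*1.4,0,255).astype(np.uint8))
E
```

```text
tcp in box mm [-95.4  -0.9 246.5] F box [ 1.  -0.4  0.4] tool z box [ 0.001  0.001 -1.   ] 15.2667
0 wrist [[249.1, 206.2], [384.1, 206.4]] side [[306.5, 246.5], [253.8, 261.6]]
0.1 wrist [[246.3, 206.9], [386.6, 207.1]] side [[305.6, 241.6], [252.8, 256.5]]
0.2 wrist [[243.3, 206.2], [389.4, 206.4]] side [[305.0, 236.7], [252.0, 251.6]]
0.5 wrist [[232.8, 194.7], [399.0, 194.9]] side [[304.3, 223.2], [250.4, 237.8]]
```

View pics/m2.png

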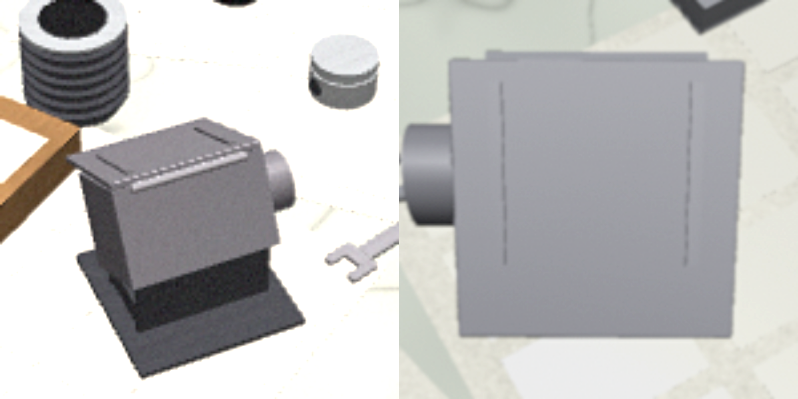

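The lid stays shut with the arm clear. Its free corners at side (255.6,259.4) and (307,244.4) match angle 0, whereas unlatched it would spring open to about 1 rad. Handing in.

```bash
python3 -c "
from cell import job
print(job.hand_in())"
```

```text
the job is handed in; nothing more can be done
None
```

The air-filter element is seated on the airbox floor with its rib up, the lid is snapped shut and stays shut with the arm clear, and the job was handed in at about 15 s with the other parts untouched.

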